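# Draw the filter slider from the measuring microscope and take the picture

## Task

The green filter has to come out before the bronze nut is photographed. Take its slider by the blue grip, draw it straight and level out of the microscope head without forcing it, carry it level and lay it gently, not dropped, flat in the free bay of the slider rest with the blue grip over the open end. Then half-press the red release key to its first stop and keep it there for a second while the camera focuses, press it fully down for a moment and let it come up again, leaving the microscope, the nut, the other slider and the tools as they are.

Things in the scene. Friction and masses are not known exactly. Their poses are not given: they have to be found in the camera images.
- microscope: Video measuring microscope, fixed, level, on feet. Origin: under the base plate, 4 to 16 mm above the bench, on the optical axis; -x points out of the head's front face, +x to the column. Base plate 285 x 180 x 18 mm; column at x = 140, 438 high; white head 88 x 76 mm at z 165 to 245 of its frame; above it a black lamp housing to z 287 juts 29 mm past the front; camera to z 375.
- channel_mouth (a point): Centre of the mouth of the horizontal filter channel, in the head's front face 44 mm from the optical axis, z = 191.75 mm in the microscope's frame; axes as its. Channel along x: 41.5 mm wide, 13.5 high, 83.5 deep. The slider has 0.75 mm play each side, 1.5 mm above. An off-line or cocked pull binds it; it must not bear on the head with over 20 N.
- filter_slider: Slider to draw out, 84 to 168 g: dark steel blade 84 (x) x 40 (y) x 12 (z) mm with round green filter; towards -x a neck and a ribbed blue grip. Total length 128 mm. Origin: centre of the blade's underside. Starts loose in the channel, lying on its floor along the microscope's x axis, held by friction only, grip outside. Clear of the head once drawn out 85 mm.
- filter_slider_grip (a point): Centre of the blue grip, 34 (x) x 24 (y) x 18 (z) mm; in the slider's frame at x = -69, z = +6 mm; axes as the slider's. Starts 29 to 33 mm out of the head's face. An upright gripper would strike the head and its lamp housing: lean the tool about 40 degrees, fingertips towards the head, fingers on the grip's two sides (y).
- slider_rest: Grey slider rest, fixed: block 96 (x) x 138 (y) mm with two bays side by side along y, 52 mm wide, black floors at z = 30 mm, rims 7 mm high at the sides, between the bays and at the +x end; open at the -x end (x = -42 mm). A slider lies with its blade on the floor and its grip out over the open end, above the bench. Origin: underside, y = 0 on the middle rim.
- free_bay (a point): On the floor (z = 30 mm) of the free bay, the one at +y: where the slider's origin should come to lie, slider x along this x, grip towards -x. Axes as the rest's; in the rest's frame at x = 2, y = 33 mm. The floor runs from x = -44 to +47 mm of this point and 26 mm to each side.
- other_slider: A second slider of the same make and size with grey grip and amber filter, lying loose in the rest's other bay (-y); a bystander.
- camera_pad: Camera desk pad, fixed, grey with black face, 80 x 112 x 22 mm, standing level on rubber feet, with the red release key at y = +28 mm, a small knob and a display. Origin: centre of its underside, 3 to 13 mm above the bench.
- release_top (a point): Centre of the release key's top face: red round key, 27 mm wide, at rest 36 mm above the pad's underside (39 to 49 mm above the bench) and 8 mm above the aluminium collar around it (outside 38 mm wide). It is pressed straight down.
- release_first (a joint): First stage of the key, m: 0 at rest, 0.0025 at the first stop (soft spring, 0.8 N to start and 2.1 N at the stop).
- release_second (a joint): Second stage, m: 0 until the force on the key passes 9 N, 0.003 fully down at 12 N. A push of 3 to 8 N is a half-press.
- slotted_nut: Round bronze nut with four slots, about 110 mm across and 26 mm high, lying on the microscope's base plate under the lens; origin: centre of its underside; a bystander, loose.
- caliper: Digital caliper, 235 mm long, lying on the bench; origin at the centre of its beam, long axis x; a bystander, loose.
- deburring_tool: Deburring tool with blue handle, 150 mm long, lying on the bench; origin under its middle, long axis x; a bystander, loose.
Not all that is in view belongs to the job. What is shaped like the camera_pad but turquoise is not meant.

How it is judged:
On the way, in this order (a step that is already met when the one before it is completed fails the run):
1. the slider is drawn clear of the microscope head, level (x of filter_slider in the frame of microscope below -0.088 m and z of filter_slider in the frame of microscope above 0.15 m and angle between filter_slider's own z axis and vertical below 0.2 rad), for 0.1 s.
2. the slider lies flat in the free bay and is let go (x of filter_slider in the frame of free_bay between -0.012 and 0.012 m and y of filter_slider in the frame of free_bay between -0.008 and 0.008 m and z of filter_slider in the frame of free_bay between -0.003 and 0.003 m and angle between the x axis of filter_slider and the x axis of slider_rest, either way round below 0.2 rad and angle between filter_slider's own z axis and vertical below 0.06 rad and x of filter_slider_grip in the frame of free_bay below -0.05 m and contact force between the fingers and filter_slider below 0.05 N and linear speed of filter_slider below 0.02 m/s), for 0.2 s.
3. the release key is held half-pressed at its first stop (value of joint release_first above 0.0019 m and value of joint release_second below 0.0008 m), for 0.6 s.
4. the release key is pressed fully down (value of joint release_second above 0.0022 m), for 0.1 s.
At the end, for the whole second after the job is handed in: The slider lies at rest flat in the free bay: origin within 12 mm lengthwise and 8 mm sideways of free_bay, blade within 3 mm of the floor, level within 0.06 rad, along the bay within 0.2 rad, grip at the open end; the key is up again (both stages within 0.8 mm of rest) (x of filter_slider in the frame of free_bay between -0.012 and 0.012 m and y of filter_slider in the frame of free_bay between -0.008 and 0.008 m and z of filter_slider in the frame of free_bay between -0.003 and 0.003 m and angle between the x axis of filter_slider and the x axis of slider_rest, either way round below 0.2 rad and angle between filter_slider's own z axis and vertical below 0.06 rad and x of filter_slider_grip in the frame of free_bay below -0.05 m and linear speed of filter_slider below 0.02 m/s and value of joint each of release_first, release_second below 0.0008 m); the robot touches nothing.
It fails at once if the slider is forced: it bears on the microscope with more than 20 N (contact force between filter_slider and microscope above 20 N).
It fails at once if the slider is tipped by more than 20 degrees (angle between filter_slider's own z axis and vertical above 0.35 rad).
It fails at once if outside the head the slider is let go in the air, over 10 mm above the bay floor's height, or thrust onto the rest with more than 20 N (contact force between filter_slider and slider_rest above 20 N or (x of filter_slider in the frame of microscope below -0.088 m and z of filter_slider in the frame of free_bay above 0.01 m and contact force between the fingers and filter_slider below 0.05 N)).
It fails at once if the robot knocks against the microscope (more than 10 N) (contact force between the arm and microscope above 10 N).
It fails at once if the nut is shifted by more than 5 mm, the other slider by 10 mm, or the caliper or deburring tool by 20 mm (distance of slotted_nut from where it was at the start of the episode above 0.005 m or distance of other_slider from where it was at the start of the episode above 0.01 m or distance of any of caliper, deburring_tool from where it was at the start of the episode above 0.02 m).
It also fails if it takes over 67 s, if anything falls off the work surface, if the arm or the gripper's body presses on something with over 40 N, if the wrist force passes 120 N, or if a joint passes its speed limit or range.

## Robot

A 7-joint arm with a two-finger parallel gripper is mounted at the origin on the work surface. World frame = base frame: x ahead of the robot, y to its left, z up, the work surface at z = 0. Lengths are in m, angles in rad, forces in N, time in s.
With the tool pointing down it reaches from about 0.35 to 0.9 m from the base axis. Payload 7.2 kg.
Tool frame: the origin (TCP) lies on the centre line of the jaws, within the pads' length; the fingertips stand r.tip_extent ahead of it and the grasp point (between the pads) lies 11 mm behind it (r.tip_extent is the distance from the TCP to the fingertips, in m); z points along the fingers, y is the line along which they close (so a half turn about z gives the same grasp; the last joint's range is limited). The gripper opens to 85 mm and grips with 20 to 120 N. Pads are 22 mm wide; open, the fingers measure 114 mm over their backs; the gripper's body (76 mm by 85 mm) begins 54 mm behind the grasp point. The pads swing forward as they close: fully open they stand 13 mm farther back than shut.
Start: joints at [1.091, 0.411, -0.013, 1.596, 0.006, 1.134, -0.082], TCP at [0.25, -0.573, 0.239] pointing down, gripper open.
Joint ranges: [-2.95, 2.95], [-0.29, 1.99], [-1.47, 1.44], [0.14, 2.54], [-1.03, 4.17], [0.13, 1.85], [-2.86, 2.86]. Speed limits (rad/s): [2.39, 2.39, 3.01, 3.01, 3.14, 3.14, 3.14].

## Interface

Orientations are given as a unit quaternion [x, y, z, w].
In Python, from bench import r gives the robot as it stands. The module is installed in compiled form; this text tells all that it offers.
- The arm moves only by the tool drive_tool, never from a script. Its argument "deltas" is a list of rows, each a list of 7 numbers: the turn, a rotation vector about the tool's x, y, z in degrees, then the shift along the tool's x, y, z in m, then the opening, from 0 (shut) to 1 (fully open). A call has exactly 10 rows; each row shifts and turns the commanded pose from where the row before left it, along the tool's axes as they then stand; what a row does not reach is not made up. A row lasts 1/8 s, in which the tool goes at most 62.5 mm and 10.7 degrees, less where a joint would pass 70% of its speed; a pose out of reach is approached as far as the arm can. A call with a gripper value outside its range is refused whole. The fingers move at their own pace and stop on an object; "force" is the grip in N (left out, the last holds). Time passes only in rows, so rows that do not move let the fingers close, or fill a call up. It gives the time, the measured TCP pose, the force, the opening and the grip force at its end, in the units of the state.
- r.get_obs(): the state, without advancing time (a new reading comes with each control period).
- r.snapshot(name): name is "scene" or "top" or "wrist"; returns a dict with "frame" (420x560x3 uint8, blue, green, red), "camera_matrix" (3x3 intrinsics, pixels), "world_from_camera" (4x4, takes a point from camera to world coordinates). Camera axes: x right, y down, z forward; pixel columns grow to the right and rows downward; lengths in m; the calibration is good to about 2 mm. A picture is of the moment at which its call begins. There is no depth.
- r.hand_in(): hands the job in; it is judged then, once.
Trained networks look in a picture, given as the dict that the camera call returned (one of the last four; its "shot" number tells which), for a name from the list of things; names that differ only in an ending like _2 or _b are one class to them, and where a whole thing is asked for, a point or a joint stands for the part that bears it (a point fixed in the world has none). Each returns a list of dicts, best first, with "score" (0 to 1); they miss things now and then, are a little off and sometimes report something else, mostly with a low value. They report only what shows in the picture. A call takes as long as a camera call. They do not tell look-alikes from the thing itself.
- r.outline_of(thing, picture): "pixels" (420x560 bool, what is visible of it) and "rect" ([left, top, right, bottom] in pixels, round what is visible of it).
- r.pinpoint(thing, picture): "point" ([row, column] in pixels: a listed point, or the origin of a listed thing).
The state is a dict: "time": time; "qpos": joint angles; "joint_velocities": joint speeds; "joint_torque": joint torques, N m; "ee_pos": TCP position; "tcp_rot": TCP orientation; "contact_force": force on the tool from outside, world axes, zero at the start; "wrist_torque": the same for the moment, N m; "gripper_width": finger opening in m; "grip_force": force on a finger pad.
Only numpy, scipy, OpenCV 4.12 (cv2) and the standard library are available. Lean on these libraries where they do the work, as an engineer would, in place of code of your own. Each camera call takes 0.05 s, during which the arm holds its last target. There are 200 camera calls.

## Working session

There is one attempt and no reset: what is moved stays moved. The work goes in short steps, Python scripts to look and compute and a tool call to move; the robot and the scene stay as the last step left them, time stands still between calls to the robot, and variables do not carry over. Pictures are saved under pics/ and viewed, at most 10 in all, crops included, and the job is handed in when it is done.

Besides the shell and the picture viewer there is one more tool, called after "Emit:" by a JSON object that holds its "op" and its "data", one argument or row to a line. drive_tool: Moves the arm, as the interface text tells. Its arguments: {"type":"object","properties":{"deltas":{"type":"array","items":{"type":"array","items":{"type":"number"}}},"force":{"type":"number"}},"required":["deltas"]}

```bash
mkdir -p pics
cat > h.py <<'E'
import numpy as np, cv2
from bench import r
from scipy.spatial.transform import Rotation as R
def ray(s,p):
    K=np.array(s["camera_matrix"]);T=np.array(s["world_from_camera"])
    d=T[:3,:3]@np.linalg.inv(K)@np.array([p[1],p[0],1.]);return T[:3,3],d/np.linalg.norm(d)
def atz(s,p,z):
    o,d=ray(s,p);return o+d*(z-o[2])/d[2]
def tri(rs):
    A=sum(np.eye(3)-np.outer(d,d) for o,d in rs);b=sum((np.eye(3)-np.outer(d,d))@o for o,d in rs)
    X=np.linalg.solve(A,b);return X,[np.linalg.norm(np.cross(X-o,d)) for o,d in rs]
def proj(s,X):
    T=np.linalg.inv(np.array(s["world_from_camera"]));c=T[:3,:3]@np.array(X)+T[:3,3];u=np.array(s["camera_matrix"])@c
    return u[1]/u[2],u[0]/u[2]
E
python3 - <<'E'
from h import *
np.set_printoptions(precision=4,suppress=True)
S={n:r.snapshot(n) for n in("scene","top")}
for n,s in S.items():
    cv2.imwrite(f"pics/{n}0.png",s["frame"])
    print(n,np.array(s["world_from_camera"]),s["camera_matrix"][0])
for t in("microscope","channel_mouth","filter_slider","filter_slider_grip","slider_rest","free_bay","other_slider","camera_pad","release_top","slotted_nut","caliper","deburring_tool"):
    for n,s in S.items(): print(t,n,[(np.round(d["point"]).astype(int).tolist(),round(d["score"],2)) for d in r.pinpoint(t,s)][:3])
print(r.tip_extent,r.get_obs())
E
```

```text
scene [[ 0.709   0.5335 -0.4613  1.0706]
 [ 0.705  -0.5516  0.4457 -0.6628]
 [-0.0166 -0.6412 -0.7672  1.0616]
 [ 0.      0.      0.      1.    ]] [502.1596   0.     285.1983]
top [[ 0.0062 -0.9811  0.1933  0.2413]
 [-1.     -0.0055  0.0041 -0.1169]
 [-0.003  -0.1933 -0.9811  1.4204]
 [ 0.      0.      0.      1.    ]] [450.8333   0.     282.4215]
microscope scene [([184, 406], 0.88), ([138, 407], 0.4)]
microscope top [([172, 178], 0.88)]
channel_mouth scene [([134, 409], 0.69)]
channel_mouth top [([162, 177], 0.73)]
filter_slider scene [([141, 419], 0.72)]
filter_slider top [([156, 169], 0.66)]
filter_slider_grip scene [([138, 393], 0.55)]
filter_slider_grip top [([172, 182], 0.43)]
slider_rest scene [([302, 236], 0.88)]
slider_rest top [([200, 365], 0.69)]
free_bay scene [([289, 235], 0.56)]
free_bay top [([204, 354], 0.58)]
other_slider scene [([312, 234], 0.65)]
other_slider top [([189, 365], 0.66), ([244, 243], 0.19)]
camera_pad scene [([240, 190], 0.84), ([312, 117], 0.82), ([231, 254], 0.72)]
camera_pad top [([257, 418], 0.91), ([186, 279], 0.83), ([270, 344], 0.61)]
release_t
[... 248 characters left out ...]
 scene [([143, 328], 0.77)]
caliper top [([265, 180], 0.92)]
deburring_tool scene [([187, 298], 0.49)]
deburring_tool top [([242, 246], 0.71)]
0.008 {'time': 1.3, 'qpos': array([ 1.0908,  0.4111, -0.0127,  1.5962,  0.0056,  1.1343, -0.0822]), 'joint_velocities': array([-0.0003, -0.0001, -0.0001,  0.    ,  0.0008,  0.0019, -0.001 ]), 'joint_torque': array([  0.0002, -60.0406,   0.6812, -29.9747,   0.0139,   0.002 ,
        -0.    ]), 'ee_pos': array([ 0.2501, -0.5728,  0.2393]), 'tcp_rot': array([ 0.9789,  0.2045, -0.    , -0.    ]), 'contact_force': array([ 0.0101, -0.5476,  0.8388]), 'wrist_torque': array([ 0.0242,  0.003 , -0.0107]), 'grip_force': 0.0, 'gripper_width': 0.08564081025781073}
```

View pictures.

View pics/scene0.png

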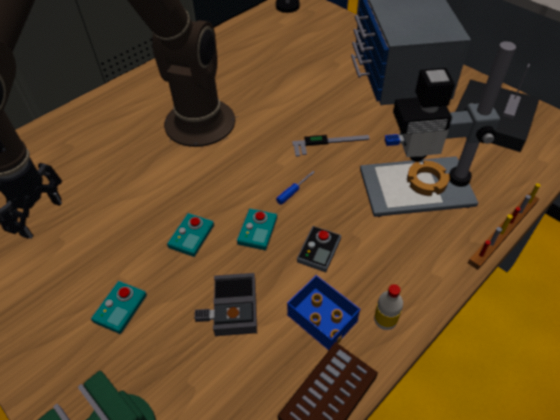

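View pics/top0.png

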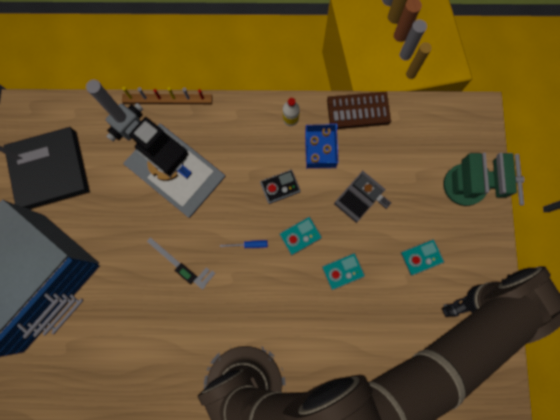

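Run:
```python
from h import *
np.set_printoptions(precision=4,suppress=True)
S={n:r.snapshot(n) for n in("scene","top")}
for t in("microscope","channel_mouth","filter_slider","filter_slider_grip","slider_rest","free_bay","other_slider","slotted_nut","caliper","deburring_tool"):
    print(t,*tri([ray(s,r.pinpoint(t,s)[0]["point"]) for s in S.values()]))
print("key",*tri([ray(S["scene"],(234,325)),ray(S["top"],(188,271))]))
out=[]
for n,c,w in(("top",(165,165),(110,80)),("scene",(150,430),(120,75))):
    f=S[n]["frame"][max(0,c[0]-w[1]):c[0]+w[1],max(0,c[1]-w[0]):c[1]+w[0]]
    out.append(cv2.resize(f,(390,280),interpolation=cv2.INTER_CUBIC))
f=S["top"]["frame"][150:230,240:410];out2=cv2.resize(f,(780,310),interpolation=cv2.INTER_CUBIC)
cv2.imwrite("pics/c1.png",np.vstack([np.hstack(out),out2]))
# orientation: outline min area rects
for t,z in(("slider_rest",.037),("camera_pad",.03)):
    for d in r.outline_of(t,S["top"])[:3]:
        c=np.array(np.nonzero(d["pixels"])).T
        P=np.array([atz(S["top"],p,z)[:2] for p in c]).astype(np.float32)
        print(t,d["score"],d["rect"],cv2.minAreaRect(P))
```

```text
microscope [0.6466 0.2212 0.0142] [np.float64(0.0024008423265442654), np.float64(0.0024008423265443903)]
channel_mouth [0.6249 0.1927 0.1981] [np.float64(0.007539295213808249), np.float64(0.007539295213808058)]
filter_slider [0.6455 0.2184 0.1964] [np.float64(0.004490194110281677), np.float64(0.004490194110281697)]
filter_slider_grip [0.5987 0.1722 0.1909] [np.float64(0.004522710866747153), np.float64(0.004522710866747059)]
slider_rest [ 0.5682 -0.3648  0.0137] [np.float64(0.007688793277004595), np.float64(0.0076887932770046815)]
free_bay [ 0.6246 -0.1714  0.4589] [np.float64(0.19059085274479806), np.float64(0.19059085274479812)]
other_slider [ 0.6005 -0.3766  0.0332] [np.float64(0.0030369322787216105), np.float64(0.0030369322787216356)]
slotted_nut [0.6626 0.2379 0.0265] [np.float64(0.025903834414673914), np.float64(0.02590383441467391)]
caliper [0.3586 0.2079 0.0089] [np.float64(0.0018548994312214766), np.float64(0.0018548994312215501)]
deburring_tool [0.4201 0.0131 0.0002] [np.float64(0.004071574480229306), np.float64(0.004071574480229426)]
key [ 0.5974 -0.0723  0.0355] [np.float64(0.00268840358147223), np.float64(0.0026884035814722417)]
slider_rest 0.65 [351.3, 175.2, 389.4, 205.6] ((0.5824273824691772, -0.39593297243118286), (0.12744127213954926, 0.043451596051454544), 48.185829162597656)
slider_rest 0.64 [336.2, 173.2, 384.3, 224.0] ((0.5715782642364502, -0.3525797128677368), (0.09777828305959702, 0.14861461520195007), 48.970218658447266)
camera_pad 0.88 [282.0, 218.9, 321.7, 255.1] ((0.44414034485816956, -0.16890347003936768), (0.08438432216644287, 0.11311712861061096), 31.082477569580078)
camera_pad 0.6 [401.4, 241.9, 441.0, 274.0] ((0.3796030580997467, -0.5403316020965576), (0.07770409435033798, 0.11566959321498871), 22.236692428588867)
camera_pad 0.58 [260.2, 167.1, 304.8, 205.9] ((0.6020135283470154, -0.10343415290117264), (0.0808020681142807, 0.11425301432609558), 19.386709213256836)
```

View pics/c1.png

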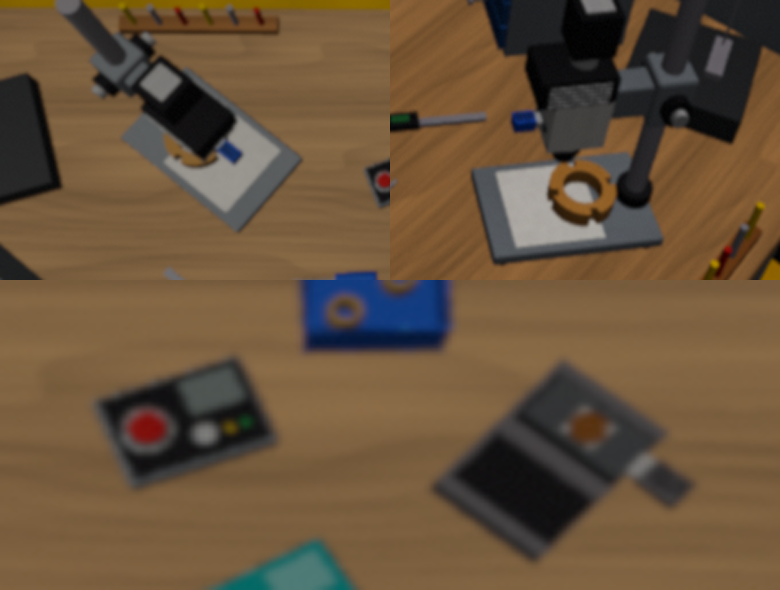

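```bash
cat >> h.py <<'E'
def goal_R(yaw,lean):  # tool x along yaw dir, leaned so fingertips go toward +x(yaw)
    return R.from_euler('z',yaw,degrees=True)*R.from_euler('x',180,degrees=True)*R.from_euler('y',-lean,degrees=True) if 0 else R.from_matrix(_g(np.radians(yaw),np.radians(lean)))
def _g(y,l):
    xm=np.array([np.cos(y),np.sin(y),0]);ym=np.array([-np.sin(y),np.cos(y),0]);Z=np.array([0,0,1.])
    return np.stack([np.cos(l)*xm+np.sin(l)*Z,-ym,-np.cos(l)*Z+np.sin(l)*xm],1)
def delta(p,Rg,mid=None):
    o=r.get_obs();Rc=R.from_quat(o["tcp_rot"])
    print("pos",np.round(o["ee_pos"],4),"shift(now axes)",np.round(Rc.inv().apply(np.array(p)-o["ee_pos"]),4),"shift(goal axes)",np.round(Rg.inv().apply(np.array(p)-o["ee_pos"]),4),
     "turn",np.round((Rc.inv()*Rg).as_rotvec(degrees=True),2),"t",round(o["time"],2),"q",np.round(o["qpos"],2))
E
python3 - <<'E'
from h import *
s=r.snapshot("top")
A=[atz(s,p,.028) for p in((216.4,189.2),(163.3,124.4),(175.3,224.2))]
d=A[1]-A[0];print("yaw",np.degrees(np.arctan2(d[1],d[0])),np.linalg.norm(d)); d=A[2]-A[0];print(np.degrees(np.arctan2(d[1],d[0]))+90,np.linalg.norm(d))
delta([.538,.097,.33],goal_R(50,40))
E
```

```text
yaw 51.441392271888475 0.2774169869534847
51.77972297800987 0.17127525335192206
pos [ 0.2502 -0.5728  0.2393] shift(now axes) [ 0.5319 -0.4985 -0.0907] shift(goal axes) [ 0.5931 -0.21    0.3792] turn [  9.22  39.28 -25.31] t 2.55 q [ 1.09  0.41 -0.01  1.6   0.01  1.13 -0.08]
```

Emit:
{"op": "drive_tool", "data": {
  "deltas": [
    [0,0,0,0.02,-0.02,-0.006,1],
    [0,0,0,0.027,-0.025,-0.006,1],
    [0,0,0,0.03,-0.028,-0.006,1],
    [0,0,0,0.03,-0.028,-0.006,1],
    [0,0,0,0.03,-0.028,-0.006,1],
    [0,0,0,0.03,-0.028,-0.006,1],
    [0,0,0,0.03,-0.028,-0.006,1],
    [0,0,0,0.03,-0.028,-0.006,1],
    [0,0,0,0.03,-0.028,-0.006,1],
    [0,0,0,0.03,-0.028,-0.006,1]
  ]
}}

```text
time: 3.8
ee_pos: [0.4059, -0.2101, 0.2998]
tcp_rot: [0.979, 0.204, 0.0, 0.0]
contact_force: [0.8, 0.1, 0.3]
gripper_width: 0.0854
grip_force: 0.0
```

Emit:
{"op": "drive_tool", "data": {
  "deltas": [
    [0,0,0,0.03,-0.028,-0.006,1],
    [0,0,0,0.03,-0.028,-0.006,1],
    [0,0,0,0.03,-0.028,-0.006,1],
    [0,0,0,0.03,-0.028,-0.006,1],
    [0,0,0,0.03,-0.028,-0.006,1],
    [0,0,0,0.03,-0.028,-0.006,1],
    [0,0,0,0.02,-0.02,-0.006,1],
    [0,0,0,0.01,-0.01,0,1],
    [0,0,0,0,0,0,1],
    [0,0,0,0,0,0,1]
  ]
}}

```text
time: 5.05
ee_pos: [0.5184, 0.0527, 0.3409]
tcp_rot: [0.979, 0.204, -0.0, 0.0]
contact_force: [0.1, 0.3, 0.4]
gripper_width: 0.0852
grip_force: 0.0
```

Run:
```python
from h import *
delta([.538,.097,.33],goal_R(51.5,40))
```

```text
pos [0.5184 0.0527 0.3409] shift(now axes) [ 0.0357 -0.0328  0.0109] shift(goal axes) [ 0.0289 -0.0122  0.0385] turn [  9.78  39.25 -26.83] t 5.05 q [ 0.23  0.2  -0.5   1.67  0.1   1.3  -1.45]
```

Emit:
{"op": "drive_tool", "data": {
  "deltas": [
    [1.22,4.91,-3.35,0,0,0,1],
    [1.22,4.91,-3.35,0,0,0,1],
    [1.22,4.91,-3.35,0,0,0,1],
    [1.22,4.91,-3.35,0,0,0,1],
    [1.22,4.91,-3.35,0,0,0,1],
    [1.22,4.91,-3.35,0,0,0,1],
    [1.22,4.91,-3.35,0,0,0,1],
    [1.22,4.91,-3.35,0,0,0,1],
    [0,0,0,0.0145,-0.006,0.019,1],
    [0,0,0,0.0145,-0.006,0.019,1]
  ]
}}

```text
time: 6.3
ee_pos: [0.5384, 0.0963, 0.3305]
tcp_rot: [0.847, 0.407, 0.309, -0.148]
contact_force: [-1.1, 0.7, -0.2]
gripper_width: 0.0852
grip_force: 0.0
```

Run:
```python
from h import *
np.set_printoptions(precision=4,suppress=True)
S={n:r.snapshot(n) for n in("wrist","scene","top")}
delta([.538,.097,.33],goal_R(51.5,40))
cv2.imwrite("pics/w1.png",S["wrist"]["frame"])
print(S["wrist"]["world_from_camera"])
for t in("channel_mouth","filter_slider_grip","filter_slider"):
    P={n:r.pinpoint(t,s)[:1] for n,s in S.items()};print(t,P)
    print(tri([ray(S[n],p[0]["point"]) for n,p in P.items() if p]))
```

```text
pos [0.5379 0.0978 0.3306] shift(now axes) [-0.0008  0.0006  0.0001] shift(goal axes) [-0.0008  0.0006  0.0001] turn [-0.02 -0.06  0.06] t 6.45 q [ 0.53  0.05 -0.48  2.04 -0.8   0.79 -0.1 ]
[[ 0.7803 -0.5749  0.2463  0.519 ]
 [-0.6255 -0.7178  0.306   0.0738]
 [ 0.0008 -0.3928 -0.9196  0.4817]
 [ 0.      0.      0.      1.    ]]
channel_mouth {'wrist': [{'point': [179.0, 282.9], 'score': 0.66}], 'scene': [{'point': [138.7, 407.7], 'score': 0.94}], 'top': [{'point': [164.4, 176.1], 'score': 0.72}]}
(array([0.6221, 0.1931, 0.1975]), [np.float64(0.003323812041041843), np.float64(0.005575510854888753), np.float64(0.0033095907097344395)])
filter_slider_grip {'wrist': [{'point': [208.4, 285.1], 'score': 0.77}], 'scene': [{'point': [140.2, 396.0], 'score': 0.8}], 'top': [{'point': [156.7, 168.1], 'score': 0.66}]}
(array([0.6159, 0.1836, 0.2039]), [np.float64(0.02114755540427284), np.float64(0.014296166231892312), np.float64(0.03543124321594423)])
filter_slider {'wrist': [], 'scene': [{'point': [138.7, 420.3], 'score': 0.77}], 'top': [{'point': [157.1, 167.2], 'score': 0.65}]}
(array([0.6453, 0.2184, 0.1969]), [np.float64(0.002820714035540264), np.float64(0.0028207140355402094)])
```

View pics/w1.png

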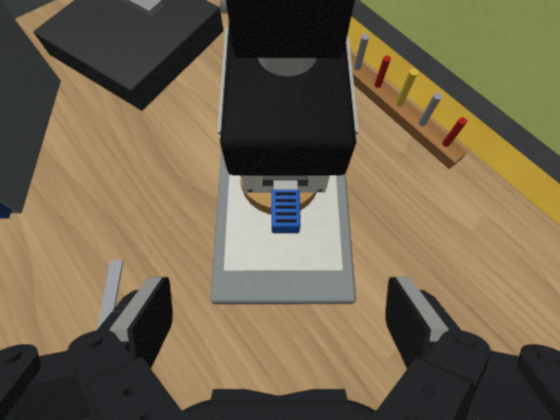

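```bash
cat >> h.py <<'E'
def blue(s,c,w=30,color=None):
    f=cv2.cvtColor(s["frame"],cv2.COLOR_BGR2HSV)
    m=((f[...,0]>100)&(f[...,0]<130)&(f[...,1]>140)&(f[...,2]>50)).astype(np.uint8)
    k=np.zeros_like(m);k[max(0,c[0]-w):c[0]+w,max(0,c[1]-w):c[1]+w]=1;m&=k
    n,l,st,ce=cv2.connectedComponentsWithStats(m)
    i=1+np.argmax(st[1:,4]);return (l==i)
E
python3 - <<'E'
from h import *
np.set_printoptions(precision=4,suppress=True)
S={n:r.snapshot(n) for n in("wrist","scene","top")}
rs=[]
for n,c in(("wrist",(210,286)),("scene",(140,394)),("top",(172,184))):
    m=blue(S[n],c,30 if n=="wrist" else 18);m=cv2.morphologyEx(m.astype(np.uint8),cv2.MORPH_CLOSE,np.ones((7,7)))
    p=np.argwhere(m);print(n,p.min(0),p.max(0),p.mean(0),len(p))
    rs.append(ray(S[n],(p.min(0)+p.max(0))/2 if n!="wrist" else p.mean(0)))
    if n=="wrist":
        P=np.array([atz(S[n],q,.21)[:2] for q in p]).astype(np.float32);print(cv2.minAreaRect(P))
print(tri(rs),tri(rs[:2]),tri([rs[0],rs[2]]))
w=S["wrist"]
for z in(.195,.2,.205): print(z,atz(w,(208.5,286),z+.009))
E=[atz(w,p,.028) for p in((292,215),(292,353),(185,222))]
d=E[1]-E[0];print("edge yaw",np.degrees(np.arctan2(d[1],d[0]))+90,np.linalg.norm(d))
# edges of the base plate's front via gray rows
g=cv2.cvtColor(w["frame"],cv2.COLOR_BGR2GRAY)
for c in(225,250,275,300,325,345):
    print(c,np.argmax(np.abs(np.diff(g[280:315,c].astype(int))))+280, g[285:310:3,c])
E
```

```text
wrist [192 273] [233 301] [212.3518 286.9289] 1140
((0.597669243812561, 0.16277600824832916), (0.03622936084866524, 0.02295065112411976), 51.50161361694336)
scene [135 386] [144 399] [139.5268 392.0268] 112
top [167 179] [176 189] [171.4688 184.3281] 64
(array([0.6003, 0.166 , 0.2012]), [np.float64(0.0005660211186921156), np.float64(0.001215415525248282), np.float64(0.0006626927457309272)]) (array([0.6005, 0.1661, 0.2013]), [np.float64(0.0008878814084047434), np.float64(0.0008878814084049334)]) (array([0.6001, 0.1657, 0.2003]), [np.float64(9.670452660258574e-05), np.float64(9.67045266027352e-05)])
0.195 [0.6007 0.1677 0.204 ]
0.2 [0.5993 0.166  0.209 ]
0.205 [0.5978 0.1644 0.214 ]
edge yaw 51.49290720506842 0.1708504507925927
225 304 [136 135 138 135 135 130  81 140 146]
250 304 [136 137 135 137 135 127  84 139 142]
275 305 [136 137 136 136 136 132  83 138 148]
300 304 [137 135 136 136 136 131  86 135 140]
325 304 [136 136 135 136 135 131  88 140 144]
345 304 [135 135 134 134 133 130  87 143 147]
```

Run:
```python
from h import *
G=goal_R(51.5,40);t=np.array([.6017,.1682,.1921])
delta(t-.05*G.as_matrix()[:,2],G)
```

```text
pos [0.5383 0.098  0.3309] shift(now axes) [-0.0171  0.0059  0.117 ] shift(goal axes) [-0.0169  0.0059  0.117 ] turn [-0.01 -0.09  0.04] t 7.05 q [ 0.53  0.05 -0.48  2.04 -0.8   0.78 -0.1 ]
```

Emit:
{"op": "drive_tool", "data": {
  "deltas": [
    [0,0,0,-0.004,0.0015,0.012,1],
    [0,0,0,-0.004,0.0015,0.015,1],
    [0,0,0,-0.004,0.0015,0.018,1],
    [0,0,0,-0.004,0.0015,0.018,1],
    [0,0,0,-0.001,0,0.018,1],
    [0,0,0,0,0,0.018,1],
    [0,0,0,0,0,0.012,1],
    [0,0,0,0,0,0.006,1],
    [0,0,0,0,0,0,1],
    [0,0,0,0,0,0,1]
  ]
}}

```text
time: 8.3
ee_pos: [0.5819, 0.1429, 0.2308]
tcp_rot: [0.846, 0.408, 0.309, -0.149]
contact_force: [0.5, -0.6, 0.2]
gripper_width: 0.0852
grip_force: 0.0
```

Run:
```python
from h import *
np.set_printoptions(precision=4,suppress=True)
s=r.snapshot("wrist");cv2.imwrite("pics/w2.png",s["frame"])
m=cv2.morphologyEx(blue(s,(260,286),90).astype(np.uint8),cv2.MORPH_CLOSE,np.ones((9,9)))
p=np.argwhere(m);print(p.min(0),p.max(0),p.mean(0),len(p))
for row in range(p.min(0)[0],p.max(0)[0],8):
    q=p[p[:,0]==row,1];print(row,q.min(),q.max(),end=' | ')
o=r.get_obs();Rc=R.from_quat(o["tcp_rot"]);T=np.array(s["world_from_camera"])
print("\ncam in tool",Rc.inv().apply(T[:3,3]-o["ee_pos"]))
print("tcp px",proj(s,o["ee_pos"]),"grip est px",proj(s,[.5998,.1658,.2005]),proj(s,[.5998,.1658,.2095]))
G=goal_R(51.5,40);delta(np.array([.6017,.1682,.1921]),G)
P=np.array([atz(s,q,.2095) for q in p]);print(cv2.minAreaRect(P[:,:2].astype(np.float32)))
```

```text
[212 257] [281 304] [246.9968 280.3178] 3169
212 260 300 | 220 258 303 | 228 257 303 | 236 258 303 | 244 258 303 | 252 258 303 | 260 257 303 | 268 257 303 | 276 258 302 | 
cam in tool [ 0.0745 -0.001  -0.1348]
tcp px (np.float64(291.1114135656942), np.float64(281.0563587353214)) grip est px (np.float64(246.5797106305567), np.float64(279.8870340284201)) (np.float64(240.96591601598027), np.float64(279.96193073404197))
pos [0.5819 0.1428 0.2309] shift(now axes) [-0.0004 -0.0004  0.0504] shift(goal axes) [-0.0003 -0.0003  0.0504] turn [ 0.03 -0.1   0.06] t 8.35 q [ 0.43  0.27 -0.55  2.08 -0.87  0.48 -0.02]
((0.5985047221183777, 0.1640375554561615), (0.03576960787177086, 0.02334754914045334), 51.510101318359375)
```

View pics/w2.png

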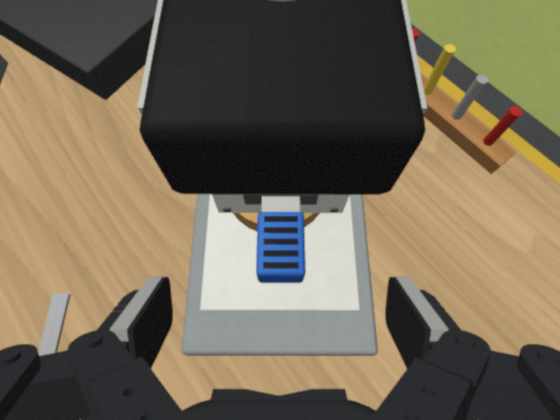

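Emit:
{"op": "drive_tool", "data": {
  "deltas": [
    [0,0,0,0,0,0.006,1],
    [0,0,0,0,0,0.01,1],
    [0,0,0,0,0,0.01,1],
    [0,0,0,0,0,0.01,1],
    [0,0,0,0,0,0.008,1],
    [0,0,0,0,0,0.004,1],
    [0,0,0,0,0,0.002,0.8],
    [0,0,0,0,0,0,0.6],
    [0,0,0,0,0,0,0.4],
    [0,0,0,0,0,0,0.4]
  ],
  "force": 20
}}

```text
time: 9.6
ee_pos: [0.6019, 0.1682, 0.1924]
tcp_rot: [0.846, 0.408, 0.309, -0.149]
contact_force: [-0.7, -0.0, 1.1]
gripper_width: 0.0345
grip_force: 0.0
```

Run:
```python
from h import *
np.set_printoptions(precision=4,suppress=True)
s=r.snapshot("wrist");cv2.imwrite("pics/w3.png",s["frame"]);o=r.get_obs()
print(o["contact_force"],o["gripper_width"],o["ee_pos"],R.from_quat(o["tcp_rot"]).inv().apply(o["contact_force"]))
```

```text
[-1.0825  0.1868 -0.7507] 0.0340387642319788 [0.6019 0.1683 0.1924] [-0.8862 -0.9644  0.2344]
```

View pics/w3.png

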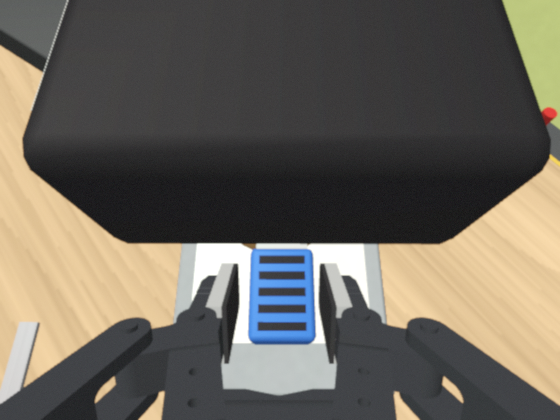

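Emit:
{"op": "drive_tool", "data": {
  "deltas": [
    [0,0,0,0,0.0007,0,0.38],
    [0,0,0,0,0,0,0.36],
    [0,0,0,0,0,0,0.34],
    [0,0,0,0,0,0,0.32],
    [0,0,0,0,0,0,0.31],
    [0,0,0,0,0,0,0.3],
    [0,0,0,0,0,0,0.3],
    [0,0,0,0,0,0,0.3],
    [0,0,0,0,0,0,0.3],
    [0,0,0,0,0,0,0.3]
  ],
  "force": 20
}}

```text
time: 10.9
ee_pos: [0.6024, 0.168, 0.1922]
tcp_rot: [0.846, 0.409, 0.309, -0.149]
contact_force: [-0.5, -0.3, 0.9]
gripper_width: 0.0261
grip_force: 0.0
```

Run:
```python
from h import *
np.set_printoptions(precision=4,suppress=True)
s=r.snapshot("wrist");o=r.get_obs()
print(o["contact_force"],o["gripper_width"],o["grip_force"],o["ee_pos"],R.from_quat(o["tcp_rot"]).inv().apply(o["contact_force"]))
cv2.imwrite("pics/w4.png",cv2.resize(s["frame"][230:380,180:380],(800,600)))
```

```text
[ 0.8927 -0.5784  0.4822] 0.025473684059508252 0.0 [0.6024 0.168  0.1922] [ 0.3884  1.059  -0.3028]
```

View pics/w4.png

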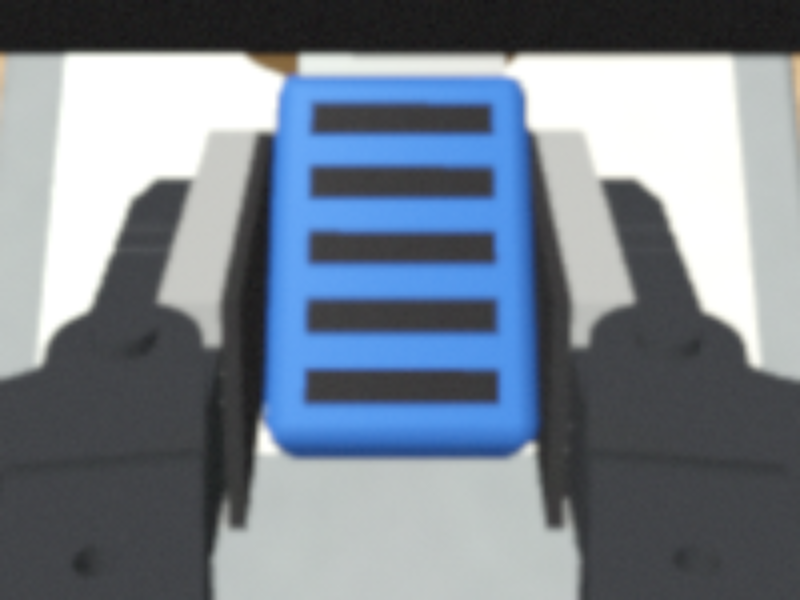

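Emit:
{"op": "drive_tool", "data": {
  "deltas": [
    [0,0,0,0,0,0,0.29],
    [0,0,0,0,0,0,0.28],
    [0,0,0,0,0,0,0.27],
    [0,0,0,0,0,0,0.26],
    [0,0,0,0,0,0,0.24],
    [0,0,0,0,0,0,0.22],
    [0,0,0,0,0,0,0.2],
    [0,0,0,0,0,0,0.15],
    [0,0,0,0,0,0,0.1],
    [0,0,0,0,0,0,0.1]
  ],
  "force": 25
}}

```text
time: 12.2
ee_pos: [0.6025, 0.1679, 0.1922]
tcp_rot: [0.846, 0.408, 0.309, -0.149]
contact_force: [-0.8, -1.9, 0.7]
gripper_width: 0.0237
grip_force: 24.5
```

Run:
```python
from h import *
np.set_printoptions(precision=4,suppress=True)
o=r.get_obs()
Rc=R.from_quat(o["tcp_rot"])
print(o["contact_force"],o["gripper_width"],o["grip_force"],o["ee_pos"],Rc.inv().apply(o["contact_force"]),o["wrist_torque"])
a=np.radians(51.5);print("pull dir in tool",Rc.inv().apply([-np.cos(a),-np.sin(a),0]),"up in tool",Rc.inv().apply([0,0,1]))
```

```text
[-0.8455 -1.93    0.7215] 0.023722887750707605 24.54414278268814 [0.6025 0.1679 0.1922] [-1.094   0.5388 -1.8636] [-0.5952  0.3931 -0.0775]
pull dir in tool [-0.765  -0.0006 -0.644 ] up in tool [ 0.644   0.0005 -0.765 ]
```

Emit:
{"op": "drive_tool", "data": {
  "deltas": [
    [0,0,0,0,0,0,0.1],
    [0,0,0,0,0,0,0.1],
    [0,0,0,0.0003,0,-0.0004,0.1],
    [0,0,0,-0.00077,0,-0.00064,0.1],
    [0,0,0,-0.00153,0,-0.00129,0.1],
    [0,0,0,-0.00153,0,-0.00129,0.1],
    [0,0,0,-0.00153,0,-0.00129,0.1],
    [0,0,0,-0.00153,0,-0.00129,0.1],
    [0,0,0,-0.00153,0,-0.00129,0.1],
    [0,0,0,-0.00153,0,-0.00129,0.1]
  ],
  "force": 50
}}

```text
time: 13.45
ee_pos: [0.5941, 0.1577, 0.1926]
tcp_rot: [0.846, 0.409, 0.309, -0.149]
contact_force: [0.2, 0.9, -0.4]
gripper_width: 0.023
grip_force: 53.3
```

Run:
```python
from h import *
np.set_printoptions(precision=4,suppress=True)
o=r.get_obs();a=np.radians(51.5);M=R.from_euler('z',a)
d=o["ee_pos"]-np.array([.6025,.1679,.1922]);print("mic-frame move",M.inv().apply(d),"force",M.inv().apply(o["contact_force"]),"torque",M.inv().apply(o["wrist_torque"]),o["gripper_width"],o["grip_force"])
s=r.snapshot("wrist")
m=cv2.morphologyEx(blue(s,(290,281),70).astype(np.uint8),cv2.MORPH_CLOSE,np.ones((9,9)));p=np.argwhere(m);print(p.min(0),p.max(0))
```

```text
mic-frame move [-0.0132  0.0002  0.0004] force [ 0.8277  0.4532 -0.413 ] torque [0.006  0.9331 0.0004] 0.022960050200133687 53.25680315494537
[249 245] [343 312]
```

Emit:
{"op": "drive_tool", "data": {
  "deltas": [
    [0,0,0,-0.0023,0,-0.0019,0.1],
    [0,0,0,-0.0031,0,-0.0026,0.1],
    [0,0,0,-0.0031,0,-0.0026,0.1],
    [0,0,0,-0.0031,0,-0.0026,0.1],
    [0,0,0,-0.0031,0,-0.0026,0.1],
    [0,0,0,-0.0031,0,-0.0026,0.1],
    [0,0,0,-0.0031,0,-0.0026,0.1],
    [0,0,0,-0.0031,0,-0.0026,0.1],
    [0,0,0,-0.0031,0,-0.0026,0.1],
    [0,0,0,-0.0031,0,-0.0026,0.1]
  ]
}}

```text
time: 14.75
ee_pos: [0.5696, 0.1267, 0.1926]
tcp_rot: [0.846, 0.409, 0.309, -0.149]
contact_force: [0.0, 0.0, -0.4]
gripper_width: 0.0229
grip_force: 53.3
```

```bash
cat > st.py <<'E'
from h import *
np.set_printoptions(precision=4,suppress=True)
o=r.get_obs();a=np.radians(51.5);M=R.from_euler('z',a)
d=o["ee_pos"]-np.array([.6025,.1679,.1922]);print("mic-frame move",M.inv().apply(d),"force",M.inv().apply(o["contact_force"]),"torque",M.inv().apply(o["wrist_torque"]),o["gripper_width"],o["grip_force"])
E
python3 st.py
```

```text
mic-frame move [-0.0527  0.0001  0.0004] force [ 0.0291  0.0071 -0.413 ] torque [-0.0387  0.9599  0.0254] 0.022923224191866428 53.25153887271881
```

Emit:
{"op": "drive_tool", "data": {
  "deltas": [
    [0,0,0,-0.0038,0,-0.0032,0.1],
    [0,0,0,-0.0046,0,-0.0039,0.1],
    [0,0,0,-0.0046,0,-0.0039,0.1],
    [0,0,0,-0.0046,0,-0.0039,0.1],
    [0,0,0,-0.0046,0,-0.0039,0.1],
    [0,0,0,-0.0046,0,-0.0039,0.1],
    [0,0,0,-0.0046,0,-0.0039,0.1],
    [0,0,0,-0.0046,0,-0.0039,0.1],
    [0,0,0,-0.0046,0,-0.0039,0.1],
    [0,0,0,-0.0046,0,-0.0039,0.1]
  ]
}}

```text
time: 16.0
ee_pos: [0.5327, 0.0802, 0.1928]
tcp_rot: [0.846, 0.409, 0.309, -0.149]
contact_force: [1.0, 0.9, -1.5]
gripper_width: 0.0234
grip_force: 53.3
```

```bash
python3 st.py
python3 - <<'E'
from h import *
np.set_printoptions(precision=4,suppress=True)
S={n:r.snapshot(n) for n in("scene","top","wrist")}
t,s=S["top"],S["scene"]
cv2.imwrite("pics/a1.png",np.vstack([cv2.resize(t["frame"][165:230,325:400],(692,600))[:,:],]))
# rest estimates
for n in("top","scene"):
    for th in("slider_rest","free_bay","other_slider"):
        print(n,th,[(np.round(d["point"],1),round(d["score"],2)) for d in r.pinpoint(th,S[n])[:2]])
for n in("top","scene"):
    p=r.pinpoint("free_bay",S[n])[0]["point"];print(n,"fb@.03",atz(S[n],p,.03)); p=r.pinpoint("other_slider",S[n])[0]["point"];print(n,"os@.03",atz(S[n],p,.03)); p=r.pinpoint("slider_rest",S[n])[0]["point"];print(n,"rest@.0",atz(S[n],p,.0))
cv2.imwrite("pics/w5.png",S["wrist"]["frame"])
E
```

```text
mic-frame move [-0.1121  0.0001  0.0006] force [ 1.2747 -0.2088 -1.4869] torque [0.0492 0.9795 0.042 ] 0.023398400931248314 53.25247049331665
top slider_rest [(array([200.2, 363.6]), 0.58)]
top free_bay [(array([203.4, 353.5]), 0.77)]
top other_slider [(array([185.8, 366.1]), 0.76)]
scene slider_rest []
scene free_bay [(array([286.4, 232.6]), 0.64)]
scene other_slider [(array([314.4, 233.1]), 0.97)]
top fb@.03 [ 0.5484 -0.3351  0.03  ]
top os@.03 [ 0.606  -0.3766  0.03  ]
top rest@.0 [ 0.5658 -0.3727  0.    ]
scene fb@.03 [ 0.5426 -0.3319  0.03  ]
scene os@.03 [ 0.598 -0.379  0.03 ]Traceback (most recent call last):
  File "<stdin>", line 11, in <module>
IndexError: list index out of range
```

View pics/a1.png

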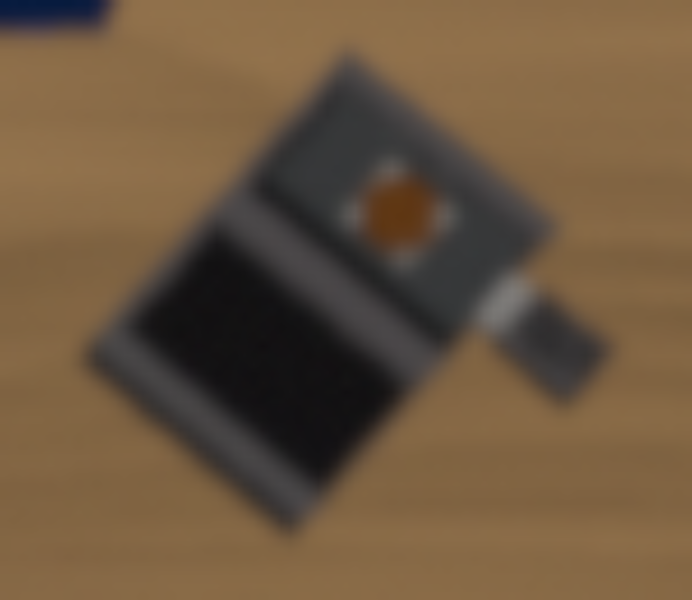

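Emit:
{"op": "drive_tool", "data": {
  "deltas": [
    [0,0,0,-0.0031,0.0,-0.0026,0.1],
    [0,0,0,-0.007,0.005,-0.0059,0.1],
    [0,0,0,-0.01,0.0075,-0.0084,0.1],
    [0,0,0,-0.0145,0.011,-0.0122,0.1],
    [0,0,0,-0.0175,0.0132,-0.0147,0.1],
    [0,0,0,-0.0175,0.0132,-0.0147,0.1],
    [0,0,0,-0.0175,0.0132,-0.0147,0.1],
    [0,0,0,-0.0175,0.0132,-0.0147,0.1],
    [0,0,0,-0.0175,0.0132,-0.0147,0.1],
    [0,0,0,-0.0175,0.0132,-0.0147,0.1]
  ]
}}

```text
time: 18.0
ee_pos: [0.4992, -0.1289, 0.1925]
tcp_rot: [0.846, 0.408, 0.309, -0.148]
contact_force: [0.0, 0.8, -0.8]
gripper_width: 0.0233
grip_force: 53.3
```

Emit:
{"op": "drive_tool", "data": {
  "deltas": [
    [0,0,0,-0.0175,0.0132,-0.0147,0.1],
    [0,0,0,-0.0175,0.0132,-0.0147,0.1],
    [0,0,0,-0.0175,0.0132,-0.0147,0.1],
    [0,0,0,-0.0175,0.0132,-0.0147,0.1],
    [0,0,0,-0.0175,0.0132,-0.0147,0.1],
    [0,0,0,-0.0175,0.0132,-0.0147,0.1],
    [0,0,0,-0.0175,0.0132,-0.0147,0.1],
    [0,0,0,-0.0115,0.0085,-0.0097,0.1],
    [0,0,0,-0.006,0.0045,-0.005,0.1],
    [0,0,0,0,0,0,0.1]
  ]
}}

```text
time: 19.25
ee_pos: [0.4687, -0.335, 0.1923]
tcp_rot: [0.846, 0.408, 0.309, -0.149]
contact_force: [1.1, 0.9, -1.2]
gripper_width: 0.0232
grip_force: 53.3
```

Run:
```python
from h import *
np.set_printoptions(precision=4,suppress=True)
S={n:r.snapshot(n) for n in("scene","top","wrist")}
w=S["wrist"];cv2.imwrite("pics/w6.png",w["frame"]);o=r.get_obs();print(o["ee_pos"],o["tcp_rot"],o["time"],o["gripper_width"])
for th in("slider_rest","free_bay","other_slider","filter_slider_grip","filter_slider"):
    print(th,[(np.round(d["point"],1),round(d["score"],2)) for d in r.pinpoint(th,w)[:2]])
```

```text
[ 0.469  -0.3337  0.1927] [ 0.8456  0.409   0.3088 -0.1494] 19.4 0.02281830378537367
slider_rest [(array([285.7, 380.3]), 0.57)]
free_bay [(array([270.9, 352.7]), 0.87)]
other_slider [(array([278.9, 428.4]), 0.88)]
filter_slider_grip [(array([297.5, 278.9]), 0.91)]
filter_slider [(array([149.5, 281.1]), 0.7), (array([273.1, 351.7]), 0.35)]
```

View pics/w6.png

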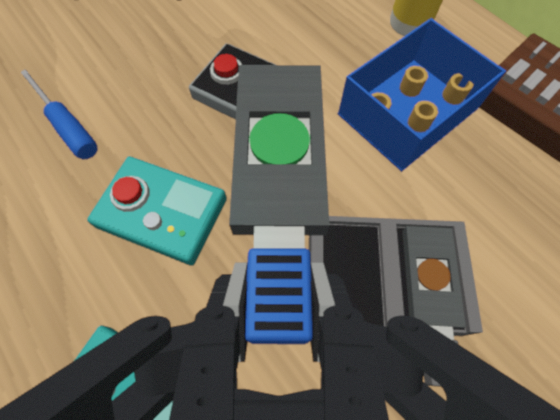

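Run:
```python
from h import *
np.set_printoptions(precision=4,suppress=True)
w=r.snapshot("wrist");f=w["frame"].astype(int)
# wood: red-blue large ; rest grey: small
sat=f[...,2]-f[...,0]
far=[];right=[]
for c in range(345,460,5):
    col=sat[195:240,c]; k=np.nonzero(col<30)[0]; far.append((195+k[0],c))
for q in range(240,315,5):
    row=sat[q,450:510]; k=np.nonzero(row<30)[0]; right.append((q,450+k[-1]+1))
print(far[::4],right[::4])
def fit(P):
    X=np.array([atz(w,p,.037)[:2] for p in P],np.float32);vx,vy,x,y=cv2.fitLine(X,cv2.DIST_HUBER,0,.01,.01).ravel();d=np.array([vx,vy]);e=X-[x,y]
    print("res",np.abs(e@[-vy,vx]).max());return np.array([x,y]),d
pf,df=fit(far);pr,dr=fit(right)
if dr[0]<0:dr=-dr
print("yaw far",np.degrees(np.arctan2(df[1],df[0]))+90,"right",np.degrees(np.arctan2(dr[1],dr[0])))
A=np.linalg.solve(np.stack([df,-dr],1),pr-pf);C=pf+df*A[0];print("corner",C)
for y in(np.degrees(np.arctan2(dr[1],dr[0])),np.degrees(np.arctan2(df[1],df[0]))+90, ):
    y=np.radians(((y+90)%180)-90);ex=np.array([np.cos(y),np.sin(y)]);ey=np.array([-ex[1],ex[0]])
    O=C-54e-3*ex+69e-3*ey;print("origin",O,"fb",O+.002*ex+.033*ey)
# other slider check, grip in hand pose
for n in("free_bay","other_slider"): print(n,atz(w,r.pinpoint(n,w)[0]["point"],.03))
m=cv2.morphologyEx(blue(w,(297,281),60).astype(np.uint8),cv2.MORPH_CLOSE,np.ones((9,9)));p=np.argwhere(m);print(p.min(0),p.max(0),p.mean(0))
o=r.get_obs();zg=o["ee_pos"][2]+.0083+.009
X=np.array([atz(w,q,zg)[:2] for q in p]).astype(np.float32);print("grip",cv2.minAreaRect(X),o["ee_pos"])
```

```text
[(np.int64(216), 345), (np.int64(217), 365), (np.int64(218), 385), (np.int64(219), 405), (np.int64(220), 425), (np.int64(220), 445)] [(240, np.int64(467)), (260, np.int64(470)), (280, np.int64(473)), (300, np.int64(477))]
res 0.00052172877
res 0.00046457537
yaw far 48.799652 right 49.24443
corner [ 0.6575 -0.3645]
origin [ 0.5699 -0.3604] fb [ 0.5463 -0.3373]
origin [ 0.57   -0.3597] fb [ 0.5465 -0.3365]
free_bay [ 0.5463 -0.3371  0.03  ]
other_slider [ 0.597  -0.3784  0.03  ]
[249 245] [342 312] [296.3223 278.4052]
grip ((0.46547216176986694, -0.33705979585647583), (0.033662326633930206, 0.024026259779930115), 51.56519317626953) [ 0.4688 -0.3348  0.1926]
```

Emit:
{"op": "drive_tool", "data": {
  "deltas": [
    [-0.32,0,0.38,-0.0024,0.0122,-0.002,0.1],
    [-0.32,0,0.38,-0.0024,0.0122,-0.002,0.1],
    [-0.32,0,0.38,-0.0024,0.0122,-0.002,0.1],
    [-0.32,0,0.38,-0.0025,0.0122,-0.0021,0.1],
    [-0.33,0,0.39,-0.0025,0.0122,-0.0021,0.1],
    [0,0,0,-0.01,0,0.012,0.1],
    [0,0,0,-0.018,0,0.0214,0.1],
    [0,0,0,-0.018,0,0.0214,0.1],
    [0,0,0,-0.0157,0,0.0187,0.1],
    [0,0,0,-0.009,0,0.0107,0.1]
  ]
}}

```text
time: 21.05
ee_pos: [0.5053, -0.3852, 0.0805]
tcp_rot: [0.855, 0.39, 0.312, -0.143]
contact_force: [0.4, -0.5, -1.2]
gripper_width: 0.0232
grip_force: 53.3
```

Emit:
{"op": "drive_tool", "data": {
  "deltas": [
    [0,0,0,0,0,0,0.1],
    [0,0,0,0,0,0,0.1],
    [0,0,0,0,0,0,0.1],
    [0,0,0,0,0,0,0.1],
    [0,0,0,0,0,0,0.1],
    [0,0,0,0,0,0,0.1],
    [0,0,0,0,0,0,0.1],
    [0,0,0,0,0,0,0.1],
    [0,0,0,0,0,0,0.1],
    [0,0,0,0,0,0,0.1]
  ]
}}

```text
time: 22.3
ee_pos: [0.5059, -0.3859, 0.0825]
tcp_rot: [0.855, 0.39, 0.312, -0.142]
contact_force: [-0.7, -0.3, -2.0]
gripper_width: 0.0234
grip_force: 53.3
```

Run:
```python
from h import *
np.set_printoptions(precision=4,suppress=True)
w=r.snapshot("wrist");f=w["frame"].astype(int);cv2.imwrite("pics/w7.png",w["frame"])
o=r.get_obs();print(o["ee_pos"],o["time"],(R.from_quat(o["tcp_rot"]).inv()*goal_R(49,40)).as_rotvec(degrees=True))
m=cv2.morphologyEx(blue(w,(297,281),60).astype(np.uint8),cv2.MORPH_CLOSE,np.ones((9,9)));p=np.argwhere(m)
zg=o["ee_pos"][2]+.0083+.009
X=np.array([atz(w,q,zg)[:2] for q in p]).astype(np.float32);g=cv2.minAreaRect(X);print("grip",g)
y=np.radians(49);ex=np.array([np.cos(y),np.sin(y)]);ey=np.array([-ex[1],ex[0]])
d=np.array([.5464,-.3370])-.069*ex-np.array(g[0]);print("to go along rest x,y",d@ex,d@ey,"bottom z",o["ee_pos"][2]+.0083-.006)
# predicted rest corner/edges, and profile of rows across the rest to check sideways
O=np.array([.5464,-.3370])-.002*ex-.033*ey
for n,(a,b,z) in dict(farL=(.054,.069,.037),farR=(.054,-.069,.037),nearR=(-.042,-.069,.037),nearL=(-.042,.069,.037)).items(): print(n,proj(w,[*(O+a*ex+b*ey),z]))
```

```text
[ 0.5059 -0.3858  0.0825] 22.35 [-0.0167 -0.0893  0.0499]
grip ((0.5024646520614624, -0.38819268345832825), (0.034030038863420486, 0.024116400629281998), 49.02783203125)
to go along rest x,y -0.0015402096497707954 0.00042699420145403736 bottom z 0.08483405607253547
farL (np.float64(127.08946803737426), np.float64(222.60013886481644))
farR (np.float64(127.19097583840434), np.float64(434.4754494922364))
nearR (np.float64(271.9821005522472), np.float64(463.8106697650719))
nearL (np.float64(271.86563492174025), np.float64(211.97373063510057))
```

View pics/w7.png

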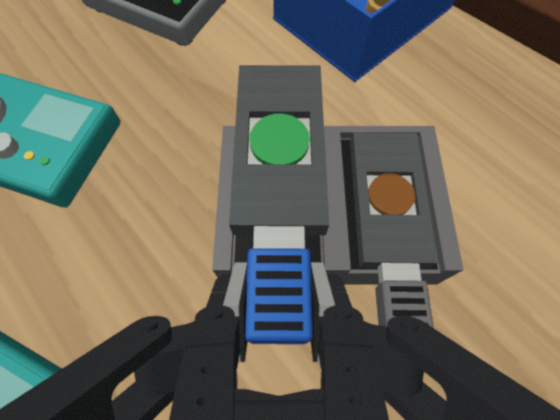

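Emit:
{"op": "drive_tool", "data": {
  "deltas": [
    [0,0,0,-0.0008,0,-0.0006,0.1],
    [0,0,0,-0.003,0,0.0036,0.1],
    [0,0,0,-0.0045,0,0.0054,0.1],
    [0,0,0,-0.0045,0,0.0054,0.1],
    [0,0,0,-0.0045,0,0.0054,0.1],
    [0,0,0,-0.0045,0,0.0054,0.1],
    [0,0,0,-0.004,0,0.0047,0.1],
    [0,0,0,-0.003,0,0.0036,0.1],
    [0,0,0,-0.0015,0,0.0018,0.1],
    [0,0,0,-0.0007,0,0.0008,0.1]
  ]
}}

```text
time: 23.6
ee_pos: [0.5054, -0.3865, 0.0354]
tcp_rot: [0.855, 0.39, 0.312, -0.142]
contact_force: [-0.4, -0.5, -2.0]
gripper_width: 0.0232
grip_force: 53.3
```

Emit:
{"op": "drive_tool", "data": {
  "deltas": [
    [0,0,0,-0.0006,0,0.0008,0.1],
    [0,0,0,-0.0006,0,0.0008,0.1],
    [0,0,0,-0.0005,0,0.0006,0.1],
    [0,0,0,-0.0003,0,0.0004,0.1],
    [0,0,0,-0.0003,0,0.0004,0.1],
    [0,0,0,-0.0003,0,0.0004,0.1],
    [0,0,0,0,0,0,0.1],
    [0,0,0,0,0,0,0.1],
    [0,0,0,0,0,0,0.1],
    [0,0,0,0,0,0,0.1]
  ]
}}

```text
time: 24.85
ee_pos: [0.5055, -0.3863, 0.0312]
tcp_rot: [0.855, 0.39, 0.312, -0.142]
contact_force: [1.3, -0.9, -1.2]
gripper_width: 0.0234
grip_force: 53.3
```

Emit:
{"op": "drive_tool", "data": {
  "deltas": [
    [0,0,0,-0.0003,0,0.0004,0.1],
    [0,0,0,-0.0003,0,0.0004,0.1],
    [0,0,0,-0.0003,0,0.0004,0.1],
    [0,0,0,-0.0003,0,0.0004,0.1],
    [0,0,0,0,0,0,0.1],
    [0,0,0,0,0,0,0.1],
    [0,0,0,0,0,0,0.1],
    [0,0,0,0,0,0,0.1],
    [0,0,0,0,0,0,0.1],
    [0,0,0,0,0,0,0.1]
  ]
}}

```text
time: 26.1
ee_pos: [0.5056, -0.3863, 0.0291]
tcp_rot: [0.855, 0.39, 0.312, -0.142]
contact_force: [0.2, -0.3, -1.5]
gripper_width: 0.0234
grip_force: 53.3
```

Emit:
{"op": "drive_tool", "data": {
  "deltas": [
    [0,0,0,-0.0003,0,0.0003,0.1],
    [0,0,0,-0.0002,0,0.0003,0.1],
    [0,0,0,-0.0003,0,0.0003,0.1],
    [0,0,0,0,0,0,0.1],
    [0,0,0,0,0,0,0.1],
    [0,0,0,0,0,0,0.1],
    [0,0,0,0,0,0,0.1],
    [0,0,0,0,0,0,0.1],
    [0,0,0,0,0,0,0.1],
    [0,0,0,0,0,0,0.1]
  ]
}}

```text
time: 27.35
ee_pos: [0.5056, -0.3863, 0.028]
tcp_rot: [0.855, 0.39, 0.312, -0.142]
contact_force: [0.1, -0.3, -0.9]
gripper_width: 0.0232
grip_force: 53.3
```

Run:
```python
from h import *
np.set_printoptions(precision=3,suppress=True)
F=[]
for i in range(4):
    r.snapshot("wrist");o=r.get_obs();F.append(np.r_[o["contact_force"],o["wrist_torque"]])
print(np.mean(F,0),o["ee_pos"])
```

```text
[-0.483  0.031 -1.276 -0.729  0.585 -0.   ] [ 0.505 -0.386  0.028]
```

Emit:
{"op": "drive_tool", "data": {
  "deltas": [
    [0,0,0,-0.0002,0,0.0002,0.1],
    [0,0,0,-0.0002,0,0.0002,0.1],
    [0,0,0,-0.0002,0,0.0002,0.1],
    [0,0,0,0,0,0,0.1],
    [0,0,0,0,0,0,0.1],
    [0,0,0,0,0,0,0.1],
    [0,0,0,0,0,0,0.1],
    [0,0,0,0,0,0,0.1],
    [0,0,0,0,0,0,0.1],
    [0,0,0,0,0,0,0.1]
  ]
}}

```text
time: 28.8
ee_pos: [0.5055, -0.3863, 0.0271]
tcp_rot: [0.855, 0.39, 0.312, -0.142]
contact_force: [-0.6, 0.5, -1.9]
gripper_width: 0.0234
grip_force: 53.3
```

```bash
cat > ff.py <<'E'
from h import *
np.set_printoptions(precision=3,suppress=True)
F=[]
for i in range(4):
    r.snapshot("wrist");o=r.get_obs();F.append(np.r_[o["contact_force"],o["wrist_torque"]])
print(np.mean(F,0),o["ee_pos"],o["time"])
E
python3 ff.py
```

```text
[ 0.325 -0.121 -0.934 -0.692  0.612  0.03 ] [ 0.505 -0.386  0.027] 29.0
```

Emit:
{"op": "drive_tool", "data": {
  "deltas": [
    [0,0,0,-0.0002,0,0.0002,0.1],
    [0,0,0,-0.0002,0,0.0002,0.1],
    [0,0,0,-0.0002,0,0.0002,0.1],
    [0,0,0,0,0,0,0.1],
    [0,0,0,0,0,0,0.1],
    [0,0,0,0,0,0,0.1],
    [0,0,0,0,0,0,0.1],
    [0,0,0,0,0,0,0.1],
    [0,0,0,0,0,0,0.1],
    [0,0,0,0,0,0,0.1]
  ]
}}

```text
time: 30.25
ee_pos: [0.5055, -0.3864, 0.0266]
tcp_rot: [0.855, 0.39, 0.312, -0.142]
contact_force: [-2.8, 0.1, 5.8]
gripper_width: 0.0231
grip_force: 53.9
```

```bash
python3 ff.py
```

```text
[-3.227 -0.549  5.355  0.106  0.311  0.313] [ 0.505 -0.386  0.027] 30.45
```

Emit:
{"op": "drive_tool", "data": {
  "deltas": [
    [0,0,0,0.0002,0,-0.0002,0.1],
    [0,0,0,0,0,0,0.1],
    [0,0,0,0,0,0,0.2],
    [0,0,0,0,0,0,0.26],
    [0,0,0,0,0,0,0.28],
    [0,0,0,0,0,0,0.3],
    [0,0,0,0,0,0,0.35],
    [0,0,0,0,0,0,0.4],
    [0,0,0,0,0,0,0.48],
    [0,0,0,0,0,0,0.48]
  ],
  "force": 20
}}

```text
time: 31.7
ee_pos: [0.5055, -0.3864, 0.0265]
tcp_rot: [0.855, 0.39, 0.312, -0.142]
contact_force: [-0.2, 0.3, -0.2]
gripper_width: 0.0411
grip_force: 0.0
```

Run:
```python
from h import *
np.set_printoptions(precision=4,suppress=True)
S={n:r.snapshot(n) for n in("wrist","top","scene")};w=S["wrist"]
o=r.get_obs();print(o["ee_pos"],o["time"],o["gripper_width"],o["grip_force"],o["contact_force"])
m=cv2.morphologyEx(blue(w,(297,281),60).astype(np.uint8),cv2.MORPH_CLOSE,np.ones((9,9)));p=np.argwhere(m);print(p.min(0),p.max(0))
X=np.array([atz(w,q,.045)[:2] for q in p]).astype(np.float32);g=cv2.minAreaRect(X);print("grip",g)
y=np.radians(49);ex=np.array([np.cos(y),np.sin(y)]);ey=np.array([-ex[1],ex[0]])
d=np.array(g[0])-(np.array([.5464,-.3370])-.069*ex);print("err rest x,y",d@ex,d@ey)
# key positions
for n in("top","scene"):
    f=cv2.cvtColor(S[n]["frame"],cv2.COLOR_BGR2HSV);c=(188,271) if n=="top" else(234,325)
    mm=((f[...,0]<8)|(f[...,0]>172))&(f[...,1]>150)&(f[...,2]>90);k=np.zeros_like(mm);k[c[0]-12:c[0]+12,c[1]-12:c[1]+12]=1
    q=np.argwhere(mm&k);S[n]["k"]=q.mean(0);print(n,q.mean(0),len(q),atz(S[n],q.mean(0),.044))
print(tri([ray(S[n],S[n]["k"]) for n in("top","scene")]))
```

```text
[ 0.5055 -0.3864  0.0266] 31.85 0.041374242335948844 0.0 [-0.2196  1.1188 -0.0721]
[248 246] [342 311]
grip ((0.5020238757133484, -0.3890495002269745), (0.03373025357723236, 0.023412764072418213), 49.02766418457031)
err rest x,y 0.0006043865230322979 -0.0006564584460576202
top [187.8864 271.5909] 44 [ 0.5939 -0.0765  0.044 ]
scene [234.2029 323.3188] 69 [ 0.6002 -0.0782  0.044 ]
(array([ 0.5964, -0.0754,  0.0372]), [np.float64(0.00118527726330016), np.float64(0.0011852772633000734)])
```

Emit:
{"op": "drive_tool", "data": {
  "deltas": [
    [0,0,0,0,0,-0.01,0.48],
    [0,0,0,0,0,-0.02,0.48],
    [0,0,0,0,0,-0.03,0.48],
    [0,0,0,0,0,-0.04,0.48],
    [0,0,0,0,0,-0.03,0.3],
    [0,-8,0,0,0,0,0],
    [0,-8,0,0,0,0,0],
    [0,-8,0,0,0,0,0],
    [0,-8,0,0,0,0,0],
    [0,-8,0,0,0,0,0]
  ]
}}

```text
time: 33.1
ee_pos: [0.4502, -0.451, 0.1284]
tcp_rot: [0.91, 0.414, -0.001, 0.002]
contact_force: [-0.4, -0.4, -1.2]
gripper_width: 0.0004
grip_force: 0.0
```

Run:
```python
from h import *
delta([.55,-.10,.17],goal_R(49,0))
```

```text
pos [ 0.4502 -0.451   0.1284] shift(now axes) [ 0.3301 -0.1553 -0.0432] shift(goal axes) [ 0.3304 -0.155  -0.0416] turn [ 0.2   0.18 -0.07] t 33.1 q [ 0.67  0.54  0.05  1.68 -0.03  0.92  0.02]
```

Emit:
{"op": "drive_tool", "data": {
  "deltas": [
    [0,0,0,0.012,-0.004,-0.012,0],
    [0,0,0,0.025,-0.009,-0.01,0],
    [0,0,0,0.038,-0.014,-0.01,0],
    [0,0,0,0.045,-0.016,-0.01,0],
    [0,0,0,0.05,-0.018,0,0],
    [0,0,0,0.05,-0.018,0,0],
    [0,0,0,0.05,-0.018,0,0],
    [0,0,0,0.045,-0.016,0,0],
    [0,0,0,0.04,-0.014,0,0],
    [0,0,0,0.0245,-0.008,0,0]
  ]
}}

```text
time: 34.35
ee_pos: [0.5976, -0.0732, 0.1699]
tcp_rot: [0.91, 0.415, 0.002, -0.002]
contact_force: [-0.4, -1.2, -0.5]
gripper_width: 0.0004
grip_force: 0.0
```

Emit:
{"op": "drive_tool", "data": {
  "deltas": [
    [0,0,0,0,0,0.02,0],
    [0,0,0,0,0,0.02,0],
    [0,0,0,0,0,0.02,0],
    [0,0,0,0,0,0.01,0],
    [0,0,0,0,0,0,0],
    [0,0,0,0,0,0,0],
    [0,0,0,0,0,0,0],
    [0,0,0,0,0,0,0],
    [0,0,0,0,0,0,0],
    [0,0,0,0,0,0,0]
  ]
}}

```text
time: 35.6
ee_pos: [0.5973, -0.0744, 0.0986]
tcp_rot: [0.91, 0.415, 0.001, -0.0]
contact_force: [-0.4, 0.6, 0.4]
gripper_width: 0.0
grip_force: 0.0
```

Run:
```python
from h import *
np.set_printoptions(precision=4,suppress=True)
S={n:r.snapshot(n) for n in("wrist","top","scene")};w=S["wrist"];o=r.get_obs();print(o["ee_pos"],o["time"],o["contact_force"])
cv2.imwrite("pics/w8.png",w["frame"])
f=cv2.cvtColor(w["frame"],cv2.COLOR_BGR2HSV)
mm=(((f[...,0]<8)|(f[...,0]>172))&(f[...,1]>150)&(f[...,2]>90)).astype(np.uint8)
n,l,st,ce=cv2.connectedComponentsWithStats(mm)
for i in range(1,n):
    if st[i,4]>60: print(st[i],ce[i],[atz(w,ce[i][::-1],z) for z in(.039,.044,.049)])
print(r.pinpoint("release_top",w)[:2],"tip px",proj(w,o["ee_pos"]-[0,0,.008]))
for t,c in(("slotted_nut",0),("other_slider",0),("filter_slider",0)): print(t,[(n,np.round(d["point"],1),round(d["score"],2)) for n in("top","scene") for d in r.pinpoint(t,S[n])[:1]])
```

```text
[ 0.5974 -0.0744  0.0985] 35.75 [-0.2025  0.7651  0.09  ]
[ 258  215   47   46 1600] [280.495  238.1325] [array([ 0.5977, -0.0742,  0.039 ]), array([ 0.5989, -0.0727,  0.044 ]), array([ 0.6001, -0.0713,  0.049 ])]
[] tip px (np.float64(280.9550383828174), np.float64(280.9671586963657))
slotted_nut [('top', array([163.5, 168.9]), 0.75), ('scene', array([179.8, 425.7]), 0.61)]
other_slider [('top', array([186.4, 365.5]), 0.92), ('scene', array([313.5, 234.5]), 0.96)]
filter_slider [('top', array([203.8, 355.8]), 0.94), ('scene', array([289.6, 232.7]), 0.9)]
```

Emit:
{"op": "drive_tool", "data": {
  "deltas": [
    [0,0,0,0.001,0,0.004,0],
    [0,0,0,0.0007,0,0.008,0],
    [0,0,0,0,0,0.01,0],
    [0,0,0,0,0,0.008,0],
    [0,0,0,0,0,0.005,0],
    [0,0,0,0,0,0.003,0],
    [0,0,0,0,0,0.001,0],
    [0,0,0,0,0,0,0],
    [0,0,0,0,0,0,0],
    [0,0,0,0,0,0,0]
  ]
}}

```text
time: 37.35
ee_pos: [0.5987, -0.0731, 0.0597]
tcp_rot: [0.91, 0.415, 0.001, -0.0]
contact_force: [0.3, -0.1, -0.4]
gripper_width: -0.0001
grip_force: 0.0
```

```bash
python3 ff.py;python3 - <<'E'
from h import *
w=r.snapshot("wrist");o=r.get_obs()
f=cv2.cvtColor(w["frame"],cv2.COLOR_BGR2HSV)
mm=(((f[...,0]<8)|(f[...,0]>172))&(f[...,1]>150)&(f[...,2]>90)).astype(np.uint8)
n,l,st,ce=cv2.connectedComponentsWithStats(mm);i=1+np.argmax(st[1:,4]);print(st[i],ce[i])
P=cv2.findContours((l==i).astype(np.uint8),0,1)[0][0];W=st[i][2]
for z in(.039,.042,.045,.049):
    c=ce[i];a=atz(w,(c[1],c[0]-W/2),z);b=atz(w,(c[1],c[0]+W/2),z);print(z,np.linalg.norm(a-b),atz(w,c[::-1],z))
E
```

```text
[ 0.285  0.317 -0.033  0.01  -0.01   0.039] [ 0.599 -0.073  0.06 ] 37.55
[253 242  57  33 965] [281.06321244 257.84041451]
0.039 0.026369717328288318 [ 0.60216674 -0.06918156  0.039     ]
0.042 0.025862106866922245 [ 0.60301491 -0.06816936  0.042     ]
0.045 0.025354496405556256 [ 0.60386309 -0.06715716  0.045     ]
0.049 0.02467768245706808 [ 0.60499399 -0.06580756  0.049     ]
```

Emit:
{"op": "drive_tool", "data": {
  "deltas": [
    [0,0,0,-0.001,0,0.0015,0],
    [0,0,0,0,0,0.0015,0],
    [0,0,0,0,0,0.0015,0],
    [0,0,0,0,0,0.0015,0],
    [0,0,0,0,0,0.001,0],
    [0,0,0,0,0,0.0008,0],
    [0,0,0,0,0,0,0],
    [0,0,0,0,0,0,0],
    [0,0,0,0,0,0,0],
    [0,0,0,0,0,0,0]
  ]
}}

```text
time: 38.85
ee_pos: [0.5979, -0.0739, 0.0517]
tcp_rot: [0.91, 0.415, 0.001, -0.0]
contact_force: [-0.0, 0.3, -0.1]
gripper_width: 0.0004
grip_force: 0.0
```

```bash
python3 ff.py
```

```text
[ 0.12   0.138 -0.109 -0.001  0.036 -0.03 ] [ 0.598 -0.074  0.052] 39.05
```

Tip at 0.0437, no contact; go on 1.5 mm.

Emit:
{"op": "drive_tool", "data": {
  "deltas": [
    [0,0,0,0,0,0.0005,0],
    [0,0,0,0,0,0.0005,0],
    [0,0,0,0,0,0.0005,0],
    [0,0,0,0,0,0.0005,0],
    [0,0,0,0,0,0,0],
    [0,0,0,0,0,0,0],
    [0,0,0,0,0,0,0],
    [0,0,0,0,0,0,0],
    [0,0,0,0,0,0,0],
    [0,0,0,0,0,0,0]
  ]
}}

```text
time: 40.3
ee_pos: [0.5979, -0.0739, 0.0497]
tcp_rot: [0.91, 0.415, 0.001, -0.0]
contact_force: [0.9, 0.4, 0.2]
gripper_width: 0.0001
grip_force: 0.0
```

```bash
python3 ff.py
```

```text
[ 0.191  0.016  0.429 -0.014 -0.001 -0.   ] [ 0.598 -0.074  0.05 ] 40.5
```

Emit:
{"op": "drive_tool", "data": {
  "deltas": [
    [0,0,0,0,0,0.0005,0],
    [0,0,0,0,0,0.0005,0],
    [0,0,0,0,0,0.0005,0],
    [0,0,0,0,0,0,0],
    [0,0,0,0,0,0,0],
    [0,0,0,0,0,0,0],
    [0,0,0,0,0,0,0],
    [0,0,0,0,0,0,0],
    [0,0,0,0,0,0,0],
    [0,0,0,0,0,0,0]
  ]
}}

```text
time: 41.75
ee_pos: [0.5979, -0.0739, 0.0482]
tcp_rot: [0.91, 0.415, 0.001, -0.0]
contact_force: [0.1, 0.5, 0.3]
gripper_width: -0.0004
grip_force: 0.0
```

```bash
python3 ff.py
```

```text
[-0.292  0.335  0.043  0.012 -0.013  0.014] [ 0.598 -0.074  0.048] 41.95
```

Tip at 0.0402, still free; continue.

Emit:
{"op": "drive_tool", "data": {
  "deltas": [
    [0,0,0,0,0,0.0005,0],
    [0,0,0,0,0,0.0005,0],
    [0,0,0,0,0,0.0005,0],
    [0,0,0,0,0,0.0005,0],
    [0,0,0,0,0,0,0],
    [0,0,0,0,0,0,0],
    [0,0,0,0,0,0,0],
    [0,0,0,0,0,0,0],
    [0,0,0,0,0,0,0],
    [0,0,0,0,0,0,0]
  ]
}}

```text
time: 43.2
ee_pos: [0.5979, -0.0739, 0.0462]
tcp_rot: [0.91, 0.415, 0.001, -0.0]
contact_force: [-0.5, -0.8, 0.3]
gripper_width: 0.0003
grip_force: 0.6
```

```bash
python3 ff.py
```

```text
[ 0.039  0.01   1.77  -0.019  0.059  0.   ] [ 0.598 -0.074  0.046] 43.4
```

Emit:
{"op": "drive_tool", "data": {
  "deltas": [
    [0,0,0,0,0,0.0004,0],
    [0,0,0,0,0,0.0004,0],
    [0,0,0,0,0,0,0],
    [0,0,0,0,0,0,0],
    [0,0,0,0,0,0,0],
    [0,0,0,0,0,0,0],
    [0,0,0,0,0,0,0],
    [0,0,0,0,0,0,0],
    [0,0,0,0,0,0,0],
    [0,0,0,0,0,0,0]
  ]
}}

```text
time: 44.65
ee_pos: [0.5979, -0.0738, 0.0454]
tcp_rot: [0.91, 0.415, 0.001, -0.0]
contact_force: [-0.7, -0.2, 2.1]
gripper_width: 0.0004
grip_force: 0.8
```

```bash
python3 ff.py
```

```text
[-0.251 -0.692  1.535 -0.037  0.016 -0.004] [ 0.598 -0.074  0.045] 44.85
```

Emit:
{"op": "drive_tool", "data": {
  "deltas": [
    [0,0,0,0,0,0.0003,0],
    [0,0,0,0,0,0.0003,0],
    [0,0,0,0,0,0,0],
    [0,0,0,0,0,0,0],
    [0,0,0,0,0,0,0],
    [0,0,0,0,0,0,0],
    [0,0,0,0,0,0,0],
    [0,0,0,0,0,0,0],
    [0,0,0,0,0,0,0],
    [0,0,0,0,0,0,0]
  ]
}}

```text
time: 46.1
ee_pos: [0.5979, -0.0739, 0.045]
tcp_rot: [0.91, 0.415, 0.001, -0.0]
contact_force: [-0.7, 0.9, 4.8]
gripper_width: 0.0003
grip_force: 2.6
```

```bash
python3 ff.py
```

```text
[-1.301  0.329  4.894 -0.017  0.257  0.034] [ 0.598 -0.074  0.045] 46.3
```

Emit:
{"op": "drive_tool", "data": {
  "deltas": [
    [0,0,0,0,0,0,0],
    [0,0,0,0,0,0,0],
    [0,0,0,0,0,0,0],
    [0,0,0,0,0,0.001,0],
    [0,0,0,0,0,0.001,0],
    [0,0,0,0,0,0.001,0],
    [0,0,0,0,0,0.0008,0],
    [0,0,0,0,0,0,0],
    [0,0,0,0,0,0,0],
    [0,0,0,0,0,0,0]
  ]
}}

```text
time: 47.55
ee_pos: [0.598, -0.0739, 0.0419]
tcp_rot: [0.91, 0.415, 0.001, -0.0]
contact_force: [-4.5, -0.9, 12.2]
gripper_width: -0.0003
grip_force: 5.8
```

```bash
python3 ff.py
```

```text
[-3.471 -0.038 11.566  0.038  0.781  0.025] [ 0.598 -0.074  0.042] 47.75
```

Emit:
{"op": "drive_tool", "data": {
  "deltas": [
    [0,0,0,0,0,0.0005,0],
    [0,0,0,0,0,0,0],
    [0,0,0,0,0,0,0],
    [0,0,0,0,0,-0.002,0],
    [0,0,0,0,0,-0.004,0],
    [0,0,0,0,0,-0.008,0],
    [0,0,0,0,0,-0.02,0],
    [0,0,0,0,0,-0.03,0],
    [0,0,0,0,0,-0.03,0],
    [0,0,0,0,0,0,0]
  ]
}}

```text
time: 49.0
ee_pos: [0.5992, -0.074, 0.1369]
tcp_rot: [0.91, 0.415, 0.003, 0.001]
contact_force: [0.6, -0.9, -0.4]
gripper_width: -0.0001
grip_force: 0.0
```

Run:
```python
from h import *
np.set_printoptions(precision=4,suppress=True)
S={n:r.snapshot(n) for n in("top","scene")};o=r.get_obs();print(o["ee_pos"],o["time"],o["contact_force"])
for t in("filter_slider","other_slider","slotted_nut"): print(t,[(n,np.round(d["point"],1),round(d["score"],2)) for n in S for d in r.pinpoint(t,S[n])[:1]])
print(r.hand_in())
```

```text
[ 0.5975 -0.0739  0.1343] 49.1 [-0.122   0.0212 -0.7685]
filter_slider [('top', array([202.5, 362.8]), 0.7), ('scene', array([288.7, 232.8]), 0.84)]
other_slider [('top', array([186.4, 364.2]), 0.84), ('scene', array([312.7, 230.7]), 0.91)]
slotted_nut [('top', array([164. , 164.5]), 0.81), ('scene', array([180.3, 425. ]), 0.81)]
the job is handed in; nothing more can be done
None
```

The green-filter slider lies in the free bay, about 1 mm off the mark when checked after letting go. The red key was half-pressed for over a second, pressed fully down and let up. I handed the job in at 49 s; no verdict came back.

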